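# Put the hand planes away in the plane till

## Task

Put the three wooden hand planes away in the till, each set down gently and flat on its sole in the bay made to its length, with its front knob towards the till's hand-grip. Leave the two sanding blocks, which have no iron, and the glue bottle where they are.

Things in the scene. Friction and masses are not known exactly. Their poses are not given: they have to be found in the camera images.
- plane_long: The longest wooden hand plane, loose, flat on its sole: pale beech body 150 long x 50 wide x 50 mm high; a dark steel iron and wedge stick up from mid-top, leaning back (to 74 mm above the sole); round dark knob 25 mm tall on top at the front end. Plain parallel sides to grip. Origin: centre of the underside; x along the length towards the knob, z up.
- plane_middle: The middle-sized wooden hand plane, loose, flat on its sole: pale beech body 115 long x 50 wide x 50 mm high; a dark steel iron and wedge stick up from mid-top, leaning back (to 74 mm above the sole); round dark knob 25 mm tall on top at the front end. Plain parallel sides to grip. Origin: centre of the underside; x along the length towards the knob, z up.
- plane_short: The smallest wooden hand plane, loose, flat on its sole: pale beech body 80 long x 40 wide x 42 mm high; a dark steel iron and wedge stick up from mid-top, leaning back (to 62 mm above the sole); round dark knob 25 mm tall on top at the front end. Plain parallel sides to grip. Origin: centre of the underside; x along the length towards the knob, z up.
- bay_long: Till bay for the longest plane: fixed tray, cork floor 14 mm above the bench, inside 174 x 74 mm, brown walls 4 mm thick, 10 mm above the floor. Origin: mid-width, at the inner face of the hand-grip end wall, on the underside. x points towards the hand-grip; bay middle at x = -87 mm. Till: fixed plywood board 215 x 300 mm, 10 mm thick; its three bays lie side by side, 94 mm apart.
- bay_middle: Till bay for the middle-sized plane: fixed tray, cork floor 14 mm above the bench, inside 139 x 74 mm, brown walls 4 mm thick, 10 mm above the floor. Origin: mid-width, at the inner face of the hand-grip end wall, on the underside. x points towards the hand-grip; bay middle at x = -69.5 mm. Hand-grip: dark rail, top 63 mm over the bench, across one till end, 14 mm past the bays' end faces.
- bay_short: Till bay for the smallest plane: fixed tray, cork floor 14 mm above the bench, inside 104 x 64 mm, brown walls 4 mm thick, 10 mm above the floor. Origin: mid-width, at the inner face of the hand-grip end wall, on the underside. x points towards the hand-grip; bay middle at x = -52 mm. All three bays begin at the hand-grip end of the till.
- sander_middle: Sanding block, NOT a plane, stays where it is: same pale beech body 115 x 50 x 50 mm and dark knob at the front, but no iron or wedge in its top, and a thin grey abrasive sole. Loose. Origin: centre of the underside; x towards the knob.
- sander_short: Sanding block, NOT a plane, stays where it is: same pale beech body 80 x 40 x 42 mm and dark knob at the front, but no iron or wedge in its top, and a thin grey abrasive sole. Loose. Origin: centre of the underside; x towards the knob.
- glue: Bystander: upright cream glue bottle with red band and cap, 66 mm across, 187 mm tall, loose. Origin: centre of the underside.

How it is judged:
By the outcome, as a careful person would: the job done as asked, in the order asked, and still so for the second after the job is handed in, with the robot touching nothing.
It also fails if it takes over 90 s, if anything falls off the work surface, if the arm or the gripper's body presses on something with over 40 N, if the wrist force passes 120 N, or if a joint passes its speed limit or range.

## Robot

A 6-joint arm with a two-finger parallel gripper is mounted at the origin on the work surface. World frame = base frame: x ahead of the robot, y to its left, z up, the work surface at z = 0. Lengths are in m, angles in rad, forces in N, time in s.
With the tool pointing down it reaches from about 0.375 to 0.9 m from the base axis. Payload 3.1 kg.
Tool frame: the origin (TCP) lies at the very end of the fingers, on their centre line; the grasp point (between the pads) lies 19 mm behind it (grip_depth is the distance from the TCP to the grasp point, in m); z points along the fingers, y is the line along which they close (so a half turn about z gives the same grasp; the last joint's range is limited). The gripper opens to 85 mm and grips with 20 to 120 N. Pads are 22 mm wide; open, the fingers measure 114 mm over their backs; the gripper's body (76 mm by 85 mm) begins 54 mm behind the grasp point. The pads swing forward as they close: fully open they stand 13 mm farther back than shut.
Start: joints at [-1.504, 0.527, 1.433, -0, 1.181, -0.178], TCP at [0.152, -0.606, 0.204] pointing down, gripper open.
Joint ranges: [-3.08, 3.08], [-0.75, 2.2], [0.22, 2.44], [-1.43, 4.57], [0, 2.65], [-2.85, 2.85]. Speed limits (rad/s): [2.79, 2.79, 3.14, 3.14, 3.14, 3.14].

## Interface

Orientations are given as a unit quaternion [x, y, z, w].
In Python, from station import * gives the robot as it stands.
- The arm moves only by the tool apply_moves, never from a script. Its argument "plan" is a list of rows, each a list of 7 numbers: the shift along the tool's x, y, z in m, then the turn, a rotation vector about the tool's x, y, z in rad, then the gripper command: -1 is fully open, 1 is shut, values between are in proportion. In form: [[dx, dy, dz, wx, wy, wz, jaw], ...]. A call has 1 to 8 rows; each row shifts and turns the commanded pose from where the row before left it, along the tool's axes as they then stand; what a row does not reach is not made up. A row lasts 1/8 s, in which the tool goes at most 62.5 mm and 10.7 degrees, less where a joint would pass 70% of its speed; a pose out of reach is approached as far as the arm can. A call is refused whole if a number of a shift passes 0.0625 or a number of a turn 0.188, either way. A call with a gripper value outside its range is refused whole. The fingers move at their own pace and stop on an object; "force" is the grip in N (left out, the last holds). Time passes only in rows, so rows that do not move let the fingers close. It gives the time, the measured TCP pose, the force, the opening and the grip force at its end, in the units of the state.
- sense(): the state, without advancing time (a new reading comes with each control period).
- snapshot(name): name is "side" or "top" or "wrist"; returns the picture (480x640x3 uint8, red, green, blue); there is no depth.
- calibration(name): a dict with "camera_matrix" (3x3 intrinsics, pixels), "k1" (the pictures are not rectified: a ray, as slopes to the right and down, at radius r is drawn at 1 + k1 r^2 times it, then the intrinsics apply), "R" (3x3) and "t" (3): a world point X has camera coordinates R X + t; the wrist camera has in their place "mount" (4x4, takes a point from camera to tool coordinates, whose origin is the TCP and whose axes are the flange's). Camera axes: x right, y down, z forward; pixel columns grow to the right and rows downward; lengths in m; the calibration is good to about 2 mm. A picture is of the moment at which its call begins: read the wrist's pose just before it. calibration takes no time and is no camera call.
- sign_off(): hands the job in; it is judged then, once.
The state is a dict: "t": time; "q": joint angles; "qd": joint speeds; "tau": joint torques, N m; "tcp_pos": TCP position; "tool_rot": TCP orientation; "force": force on the tool from outside, world axes, zero at the start; "ft_torque": the same for the moment, N m; "finger_gap": opening from 0.0 (shut) to 1.0 (fully open); "gripper_force": force on a finger pad.
Only numpy, scipy, OpenCV 4.12 (cv2) and the standard library are available. Lean on these libraries where they do the work, as an engineer would, in place of code of your own. Each camera call takes 0.05 s, during which the arm holds its last target. There are 200 camera calls.

## Working session

There is one attempt and no reset: what is moved stays moved. The work goes in short steps, Python scripts to look and compute and a tool call to move; the robot and the scene stay as the last step left them, time stands still between calls to the robot, and variables do not carry over. Pictures are saved under pics/ and viewed, at most 14 in all, crops included, and the job is handed in when it is done.

Besides the shell and the picture viewer there is one more tool, called after "Emit:" as name(argument=value, ...), one argument or row to a line, values as JSON. apply_moves: Moves the arm, as the interface text tells. Its arguments: {"type":"object","properties":{"plan":{"type":"array"},"force":{"type":"number"}},"required":["plan"]}

```bash
mkdir -p pics
python3 - <<'E'
from station import *
import cv2
for n in("top","side"):
    cv2.imwrite(f"pics/{n}0.png",snapshot(n)[:,:,::-1])
    print(n,calibration(n))
print(calibration("wrist"));print(sense())
E
```

```text
top {'camera_matrix': array([[464.65719133,   0.        , 327.31338697],
       [  0.        , 464.65719133, 241.51242805],
       [  0.        ,   0.        ,   1.        ]]), 'k1': -0.038425435255032635, 'R': array([[-3.44540359e-03, -9.99660330e-01,  2.58332064e-02],
       [-9.94945912e-01,  8.34391334e-04, -1.00408840e-01],
       [ 1.00353180e-01, -2.60485921e-02, -9.94610834e-01]]), 't': array([-0.02897613,  0.55450064,  0.85663461])}
side {'camera_matrix': array([[609.77831195,   0.        , 318.70336292],
       [  0.        , 609.77831195, 235.34946121],
       [  0.        ,   0.        ,   1.        ]]), 'k1': -0.13244503564270835, 'R': array([[-0.99118054, -0.13122724,  0.01845387],
       [-0.08702307,  0.53953183, -0.83745591],
       [ 0.09994058, -0.83167591, -0.54619325]]), 't': array([0.5513933 , 0.09420452, 1.2480828 ])}
{'camera_matrix': array([[367.86470152,   0.        , 319.78360807],
       [  0.        , 367.86470152, 238.35683931],
       [  0.        ,   0.        ,   1.        ]]), 'k1': -0.06832068908100662, 'mount': array([[ 5.84345062e-05, -9.56791905e
[... 285 characters left out ...]
 1.00000000e+00]])}
{'t': 0.1, 'q': array([-1.50451769e+00,  5.28378549e-01,  1.43378441e+00, -2.42253840e-05,
        1.18142014e+00, -1.78515860e-01]), 'qd': array([ 0.00204474, -0.00157337, -0.00249336, -0.00097929,  0.00050565,
        0.00018112]), 'tau': array([ 8.63061678e-05, -4.43304598e+01, -1.78586107e+01, -1.94241397e-04,
        3.86319822e-03, -8.14304229e-06]), 'tcp_pos': array([ 0.15143714, -0.60564451,  0.202825  ]), 'tool_rot': array([ 9.92517749e-01,  1.22096383e-01,  4.46373283e-05, -9.94282744e-04]), 'force': array([ 0.69706135, -0.18543305, -0.43540347]), 'ft_torque': array([-0.01846454,  0.00933821,  0.05227947]), 'gripper_force': 0.0, 'finger_gap': 1.0021148508132969}
```

View pics/top0.png

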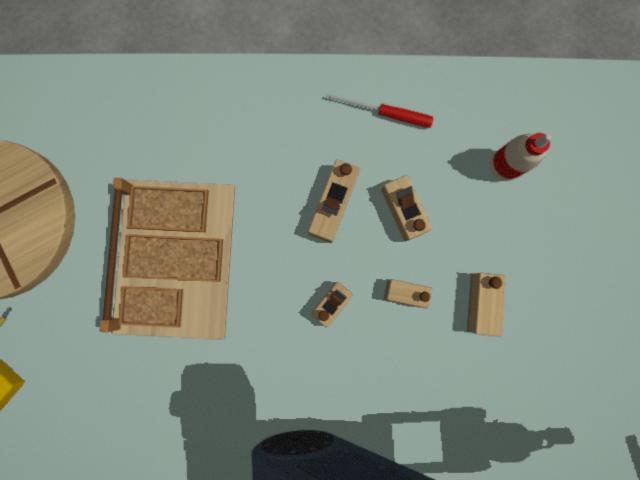

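View pics/side0.png

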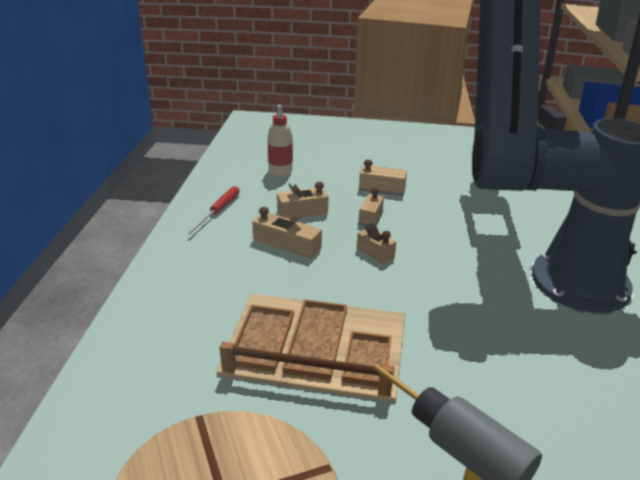

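Run:
```python
import cv2
im=cv2.imread("pics/top0.png")
a=cv2.resize(im[155:255,305:440],None,fx=5.8,fy=5.8,interpolation=cv2.INTER_CUBIC); cv2.imwrite("pics/ca.png",a)
b=cv2.resize(im[172:346,98:248],None,fx=3.4,fy=3.4,interpolation=cv2.INTER_CUBIC)
c=cv2.resize(im[272:334,308:358],None,fx=5,fy=5,interpolation=cv2.INTER_CUBIC)
import numpy as np
o=np.zeros((592,770,3),np.uint8); o[:b.shape[0],:510]=b[:592]; o[:310,515:765]=c; cv2.imwrite("pics/cb.png",o)
```

```text
(no output)
```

View pics/ca.png

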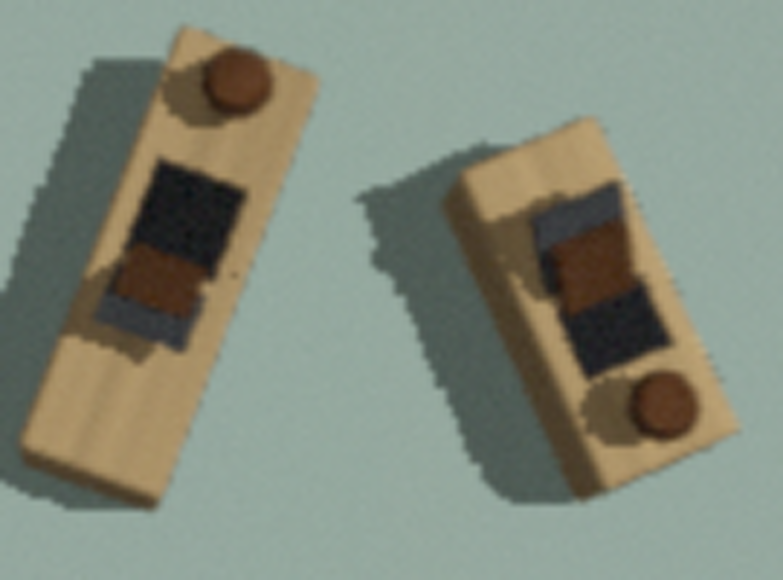

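View pics/cb.png

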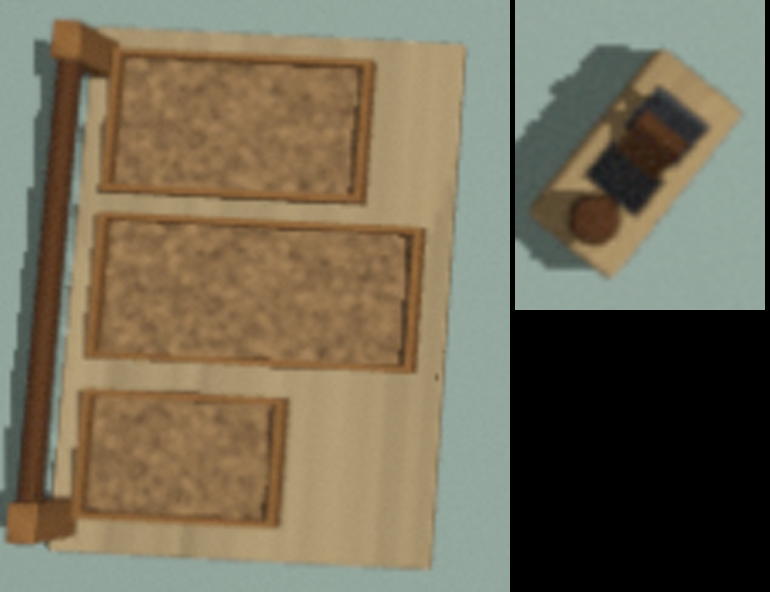

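```bash
cat > h.py <<'E'
from station import *
import numpy as np
from scipy.optimize import least_squares
from scipy.spatial.transform import Rotation as Ro
def proj(n,X,T=None):
    c=calibration(n); X=np.asarray(X,float)
    if n=="wrist":
        M=np.linalg.inv(T@c["mount"]); P=X@M[:3,:3].T+M[:3,3]
    else: P=X@c["R"].T+c["t"]
    s=P[:,:2]/P[:,2:]; s=s*(1+c["k1"]*(s**2).sum(1,keepdims=True)); K=c["camera_matrix"]
    return s*[K[0,0],K[1,1]]+K[:2,2]
def rect(p,L,W,z,xo=0):
    c,s=np.cos(p[2]),np.sin(p[2]); a=np.array([[1,1],[1,-1],[-1,-1],[-1,1]])*[L/2,W/2]+[xo,0]
    return np.c_[p[0]+c*a[:,0]-s*a[:,1],p[1]+s*a[:,0]+c*a[:,1],np.full(4,z)]
def fit(n,uv,L,W,z,p0,xo=0,T=None):
    # uv order: front-left, front-right, back-right, back-left (seen from above)
    r=least_squares(lambda p:(proj(n,rect(p,L,W,z,xo),T)-uv).ravel(),p0)
    return r.x,np.sqrt((r.fun**2).mean())
E
python3 - <<'E'
from h import *
def im(c,s,o): return (np.array(c,float)+.5)/s-.5+o
A=lambda c:im(c,5.8,[305,155]); C=lambda c:im(c,5,[308,272]); B=lambda c:im(c,3.4,[98,172])
for nm,uv,L,W,z,p0 in [
 ("long",A([(184,25),(320,75),(157,497),(25,445)]),.150,.05,.05,(.6,-.05,0)),
 ("mid",A([(740,430),(607,490),(463,180),(597,118)]),.115,.05,.05,(.6,-.2,3)),
 ("short",C([(95,278),(15,212),(145,50),(227,115)]),.08,.04,.042,(.4,0,2.5)),
 ("bmid",B([(98,192),(112,48),(375,62),(362,203)]),.147,.082,.024,(.55,.3,1.6)),
 ("blong",B([(85,356),(97,212),(424,229),(414,371)]),.182,.082,.024,(.5,.3,1.6)),
 ("bshort",B([(73,515),(80,390),(288,399),(277,525)]),.112,.072,.024,(.4,.3,1.6))]:
    p,e=fit("top",uv,L,W,z,p0); print(nm,p.round(4),round(np.degrees(p[2]),1),round(e,2))
E
```

```text
long [ 0.6322 -0.043  -0.365 ] -20.9 0.79
mid [ 0.6176 -0.1824  3.556 ] 203.7 0.73
short [ 0.4363 -0.0376  2.456 ] 140.7 0.66
bmid [0.6185 0.2769 1.5197] 87.1 0.5
blong [0.5247 0.2638 1.5219] 87.2 0.5
bshort [0.4331 0.303  1.5268] 87.5 0.79
```

```bash
cat >> h.py <<'E'
def Rdown(yaw): return Ro.from_euler("z",yaw)*Ro.from_rotvec([np.pi,0,0])
def state():
    s=sense(); R=Ro.from_quat(s["tool_rot"]); x=R.as_matrix()[:,0]
    return s,R,np.arctan2(x[1],x[0])
def goto(pos,yaw,n,jaw,turn_dir=None,nd=3):
    """print n rows to (pos, tool yaw), each worked out from the rounded rows before it"""
    s,R,y0=state(); p=s["tcp_pos"].copy(); pos=np.array(pos,float)
    dy=(yaw-y0+np.pi)%(2*np.pi)-np.pi
    print("tcp",p.round(4),"yaw",round(y0,3),"dyaw",round(dy,3),"t",round(s["t"],2),"gap",round(s["finger_gap"],3),"F",s["force"].round(1))
    rows=[]; start=p.copy()
    for k in range(1,n+1):
        tp=start+(pos-start)*k/n; tR=Rdown(y0+dy*k/n)
        d=R.inv().apply(tp-p).round(nd); w=(R.inv()*tR).as_rotvec().round(3)
        rows.append([*map(float,d),*map(float,w),jaw]); p=p+R.apply(d); R=R*Ro.from_rotvec(w)
    for i in range(0,n,8): print(str(rows[i:i+8]).replace("-0.0,","0,").replace(" 0.0,"," 0,"))
E
python3 -c "
from h import *
goto([.632,-.043,.2],-.365,16,-1)"
```

```text
tcp [ 0.1514 -0.6056  0.2028] yaw 0.245 dyaw -0.61 t 0.1 gap 1.002 F [ 0.7 -0.2 -0.4]
[[0.038, -0.027, 0, -0.002, 0, 0.038, -1], [0.036, -0.028, 0, 0, 0, 0.038, -1], [0.036, -0.03, 0.001, 0, 0, 0.038, -1], [0.034, -0.031, 0, 0, 0, 0.038, -1], [0.033, -0.032, 0, 0, 0, 0.039, -1], [0.032, -0.033, 0, 0, 0, 0.038, -1], [0.031, -0.035, 0, 0, 0, 0.038, -1], [0.029, -0.036, 0.001, 0, 0, 0.038, -1]]
[[0.028, -0.037, 0, 0, 0, 0.038, -1], [0.026, -0.038, 0, 0, 0, 0.038, -1], [0.025, -0.039, 0, 0, 0, 0.038, -1], [0.024, -0.04, 0, 0, 0, 0.038, -1], [0.022, -0.04, 0, 0, 0, 0.038, -1], [0.02, -0.042, 0.001, 0, 0, 0.039, -1], [0.019, -0.042, 0, 0, 0, 0.038, -1], [0.017, -0.043, 0, 0, 0, 0.038, -1]]
```

Emit:
apply_moves(
  plan=[
    [0.038,-0.027,0,-0.002,0,0.038,-1],
    [0.036,-0.028,0,0,0,0.038,-1],
    [0.036,-0.03,0.001,0,0,0.038,-1],
    [0.034,-0.031,0,0,0,0.038,-1],
    [0.033,-0.032,0,0,0,0.039,-1],
    [0.032,-0.033,0,0,0,0.038,-1],
    [0.031,-0.035,0,0,0,0.038,-1],
    [0.029,-0.036,0.001,0,0,0.038,-1],
  ],
  force=60,
)

```text
t: 1.1
tcp_pos: [0.3925, -0.3236, 0.2011]
tool_rot: [1.0, -0.031, 0.0, 0.001]
force: [0.1, -0.4, -0.2]
finger_gap: 1.001
gripper_force: 0.0
```

Emit:
apply_moves(
  plan=[
    [0.028,-0.037,0,0,0,0.038,-1],
    [0.026,-0.038,0,0,0,0.038,-1],
    [0.025,-0.039,0,0,0,0.038,-1],
    [0.024,-0.04,0,0,0,0.038,-1],
    [0.022,-0.04,0,0,0,0.038,-1],
    [0.02,-0.042,0.001,0,0,0.039,-1],
    [0.019,-0.042,0,0,0,0.038,-1],
    [0.017,-0.043,0,0,0,0.038,-1],
  ],
)

```text
t: 2.1
tcp_pos: [0.6325, -0.0423, 0.1993]
tool_rot: [0.983, -0.182, -0.0, 0.001]
force: [0.9, 0.0, -0.7]
finger_gap: 1.002
gripper_force: 0.0
```

Run:
```python
from h import *
import cv2
s,R,y=state(); T=np.eye(4);T[:3,:3]=R.as_matrix();T[:3,3]=s["tcp_pos"]
im=snapshot("wrist")[:,:,::-1].copy()
for p,L,W,z in [((.6322,-.043,-.365),.15,.05,.05),((.6176,-.1824,3.556),.115,.05,.05),((.4363,-.0376,2.456),.08,.04,.042)]:
    cv2.polylines(im,[proj("wrist",rect(p,L,W,z),T).round().astype(int)],True,(0,255,0),1)
cv2.imwrite("pics/w1.png",im)
goto([.632,-.043,.1],-.365,4,-1)
```

```text
tcp [ 0.6364 -0.0376  0.1995] yaw -0.364 dyaw -0.001 t 2.15 gap 1.0 F [ 3.3  1.9 -0.1]
[[-0.001, 0.002, 0.025, -0.003, -0.004, 0, -1], [0, 0.001, 0.025, 0, 0, 0, -1], [-0.001, 0.002, 0.025, 0, 0, 0.001, -1], [0, 0.002, 0.025, 0, 0, 0, -1]]
```

View pics/w1.png

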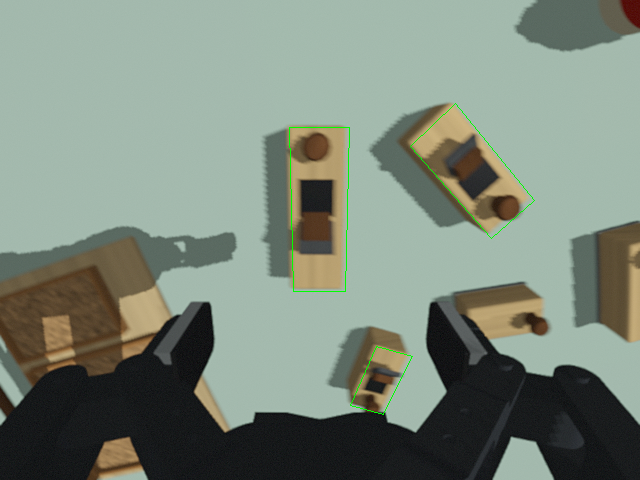

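Emit:
apply_moves(
  plan=[
    [0,0,0.02,0,0,0,-1],
    [0,0,0.03,0,0,0,-1],
    [0,0,0.04,0,0,0,-1],
    [0,0,0.04,0,0,0,-1],
    [0,0,0.03,0,0,0,-1],
    [0,0,0.015,0,0,0,-1],
    [0,0,0.006,0,0,0,-1],
    [0,0,0,0,0,0,-1],
  ],
)

```text
t: 3.15
tcp_pos: [0.6325, -0.0441, 0.0193]
tool_rot: [0.983, -0.182, 0.001, 0.001]
force: [-0.4, 0.0, 0.1]
finger_gap: 1.001
gripper_force: 0.0
```

```bash
python3 -c "
from h import *
goto([.632,-.043,.018],-.365,1,-1)"
```

```text
tcp [ 0.6325 -0.0441  0.0193] yaw -0.365 dyaw 0.0 t 3.15 gap 1.001 F [-0.4  0.   0.1]
[[-0.001, -0.001, 0.001, 0.002, -0.002, 0, -1]]
```

Close, then lift gently.

Emit:
apply_moves(
  plan=[
    [0,0,0,0,0,0,1],
    [0,0,0,0,0,0,1],
    [0,0,0,0,0,0,1],
    [0,0,0,0,0,0,1],
    [0,0,0,0,0,0,1],
    [0,0,0,0,0,0,1],
  ],
  force=60,
)

```text
t: 3.9
tcp_pos: [0.6353, -0.0446, 0.0225]
tool_rot: [0.983, -0.182, 0.004, 0.001]
force: [-0.8, 0.9, 12.3]
finger_gap: -0.0
gripper_force: 6.0
```

Emit:
apply_moves(
  plan=[
    [0,0,-0.005,0,0,0,1],
    [0,0,-0.015,0,0,0,1],
    [0,0,-0.025,0,0,0,1],
    [0,0,-0.025,0,0,0,1],
    [0,0,-0.025,0,0,0,1],
    [0,0,-0.015,0,0,0,1],
    [0,0,-0.005,0,0,0,1],
  ],
)

```text
t: 4.78
tcp_pos: [0.6323, -0.0438, 0.135]
tool_rot: [0.983, -0.182, 0.001, 0.001]
force: [-0.5, 0.3, -0.4]
finger_gap: 0.002
gripper_force: 0.0
```

```bash
python3 -c "
from h import *
import cv2
cv2.imwrite('pics/w2.png',snapshot('wrist')[:,:,::-1])
goto([.5247,.2638,.134],1.5225,16,1)"
```

```text
tcp [ 0.6323 -0.0438  0.1349] yaw -0.365 dyaw 1.888 t 4.83 gap -0.001 F [ 0.4 -1.   0.9]
[[-0.013, -0.016, 0, 0.002, -0.002, -0.118, 1], [-0.011, -0.017, 0, 0, 0, -0.118, 1], [-0.01, -0.018, 0, 0, 0, -0.118, 1], [-0.007, -0.019, 0, 0, 0, -0.118, 1], [-0.004, -0.02, 0, 0, 0, -0.118, 1], [-0.003, -0.02, 0, 0, 0, -0.118, 1], [0.001, -0.02, 0, 0, 0, -0.118, 1], [0.002, -0.021, 0, 0, 0, -0.118, 1]]
[[0.005, -0.019, 0, 0, 0, -0.118, 1], [0.007, -0.019, 0.001, 0, 0, -0.118, 1], [0.01, -0.018, 0, 0, 0, -0.118, 1], [0.011, -0.017, 0, 0, 0, -0.118, 1], [0.014, -0.016, 0, 0, 0, -0.118, 1], [0.015, -0.013, 0, 0, 0, -0.118, 1], [0.016, -0.012, 0, 0, 0, -0.118, 1], [0.018, -0.01, 0, 0, 0, -0.118, 1]]
```

View pics/w2.png

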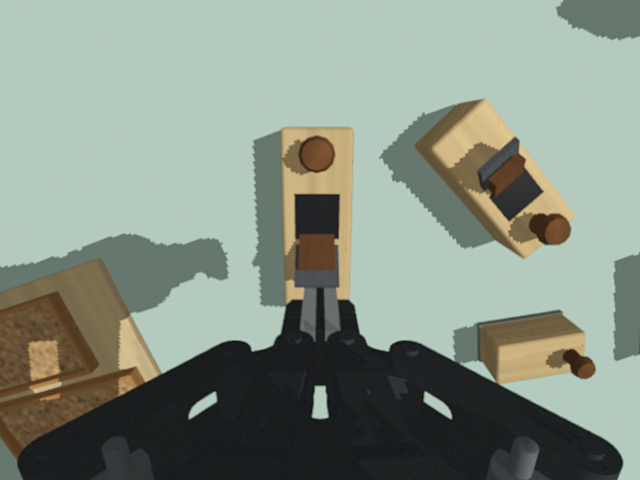

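```bash
python3 -c "
from h import *
s,R,y=state(); T=np.eye(4);T[:3,:3]=R.as_matrix();T[:3,3]=s['tcp_pos']
print(proj('wrist',[s['tcp_pos'],s['tcp_pos']+[0,0,.019]],T))
print(proj('wrist',rect((.6322,-.043,-.365),.15,.05,.05),T))
print(fit('wrist',np.array([(282,127),(354,127),(352,305),(284,305)])*1.,.15,.05,.05,(.63,-.04,-.36),T=T))
import cv2
cv2.imwrite('pics/s2.png',snapshot('side')[60:300,180:500,::-1].repeat(2,0).repeat(2,1))
"
```

```text
[[317.2333861  282.01893217]
 [317.00499971 298.92707694]]
[[279.1030324  127.2092712 ]
 [354.06627972 127.16956412]
 [348.99462974 326.9816628 ]
 [285.18707242 327.01340809]]
(array([ 0.63826119, -0.04621736, -0.36652871]), np.float64(8.929080066566847))
```

View pics/s2.png

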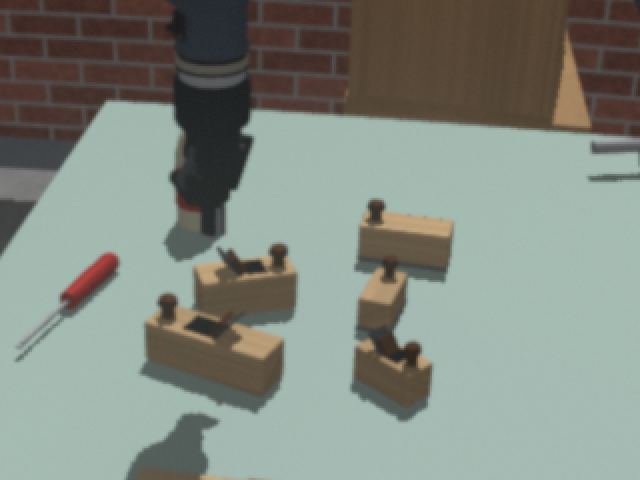

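```bash
python3 -c "
from h import *
s,R,y=state()
print(proj('side',[s['tcp_pos']]), s['tcp_pos'], R.as_matrix().round(3))
print((proj('side',rect((.6322,-.043,-.365),.15,.05,.05))-[180,60])*2)
print((proj('side',rect((.6322,-.043,-.365),.15,.05,.0))-[180,60])*2)
"
```

```text
[[286.81387259 189.14363455]] [ 0.63190193 -0.04374198  0.13408334] [[ 0.934 -0.357  0.001]
 [-0.357 -0.934 -0.002]
 [ 0.001  0.002 -1.   ]]
[[143.34247794 319.03520125]
 [168.13918859 298.82092617]
 [285.95216576 334.70553649]
 [263.36314424 356.91174877]]
[[145.19439179 357.21971209]
 [169.44607933 336.39652298]
 [284.93529983 373.24571395]
 [262.79489837 396.07709565]]
```

```bash
python3 -c "
from h import *
I=np.eye(4)
for h in (0,.013,.02,.03,.04): print(h,'open',proj('wrist',[[.011,-.0425,-h],[-.011,-.0425,-h]],I).round().tolist(),'shut',proj('wrist',[[.011,-.0,-h],[-.011,0,-h]],I).round().tolist())
import cv2
a=cv2.imread('pics/w1.png')[280:400,140:280];b=cv2.imread('pics/w2.png')[270:390,250:390]
cv2.imwrite('pics/tips.png',cv2.resize(np.hstack([a,b]),None,fx=2.8,fy=2.8,interpolation=cv2.INTER_CUBIC))
"
```

```text
0 open [[231.0, 261.0], [234.0, 302.0]] shut [[317.0, 261.0], [317.0, 302.0]]
0.013 open [[225.0, 271.0], [228.0, 314.0]] shut [[317.0, 271.0], [317.0, 314.0]]
0.02 open [[221.0, 277.0], [225.0, 321.0]] shut [[317.0, 277.0], [317.0, 322.0]]
0.03 open [[215.0, 287.0], [219.0, 333.0]] shut [[317.0, 287.0], [317.0, 333.0]]
0.04 open [[208.0, 297.0], [213.0, 346.0]] shut [[316.0, 298.0], [317.0, 346.0]]
```

View pics/tips.png

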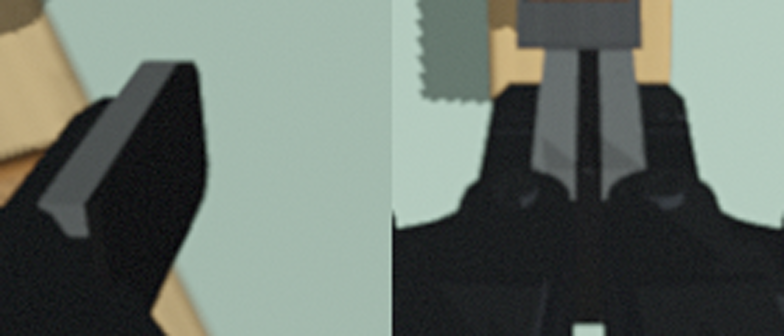

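The fingertips really end about 28 mm behind the reported TCP (seen in both the wrist and side pictures), so the jaws closed above the body. I'll regrasp lower.

Emit:
apply_moves(
  plan=[
    [0,0,0,0,0,0,-1],
    [0,0,0,0,0,0,-1],
    [0,0,0,0,0,0,-1],
    [0,0,0,0,0,0,-1],
    [0,0,0.02,0,0,0,-1],
    [0,0,0.03,0,0,0,-1],
    [0,0,0.03,0,0,0,-1],
    [0,0,0.02,0,0,0,-1],
  ],
)

```text
t: 5.88
tcp_pos: [0.6314, -0.0438, 0.0324]
tool_rot: [0.983, -0.182, -0.0, 0.001]
force: [-0.5, 0.1, 0.8]
finger_gap: 1.0
gripper_force: 0.0
```

Emit:
apply_moves(
  plan=[
    [0,0,0.015,0,0,0,-1],
    [0,0,0.01,0,0,0,-1],
    [0,0,0.01,0,0,0,-1],
    [0,0,0.008,0,0,0,-1],
    [0,0,0,0,0,0,-1],
  ],
)

```text
t: 6.5
tcp_pos: [0.6317, -0.044, -0.0096]
tool_rot: [0.983, -0.182, -0.0, 0.001]
force: [-0.2, -0.8, 0.7]
finger_gap: 0.999
gripper_force: 0.0
```

Emit:
apply_moves(
  plan=[
    [0,0,0,0,0,0,0.2],
    [0,0,0,0,0,0,1],
    [0,0,0,0,0,0,1],
    [0,0,0,0,0,0,1],
    [0,0,0,0,0,0,1],
    [0,0,0,0,0,0,1],
  ],
)

```text
t: 7.25
tcp_pos: [0.633, -0.0439, -0.0081]
tool_rot: [0.983, -0.182, 0.001, 0.001]
force: [0.4, 2.3, 6.4]
finger_gap: 0.579
gripper_force: 65.6
```

Emit:
apply_moves(
  plan=[
    [0,0,-0.005,0,0,0,1],
    [0,0,-0.015,0,0,0,1],
    [0,0,-0.025,0,0,0,1],
    [0,0,-0.025,0,0,0,1],
    [0,0,-0.025,0,0,0,1],
    [0,0,-0.02,0,0,0,1],
    [0,0,-0.01,0,0,0,1],
  ],
)

```text
t: 8.12
tcp_pos: [0.6322, -0.044, 0.1174]
tool_rot: [0.983, -0.182, 0.001, 0.001]
force: [-0.0, 0.4, -3.7]
finger_gap: 0.575
gripper_force: 64.8
```

```bash
python3 -c "
from h import *
import cv2
s,R,y=state(); T=np.eye(4);T[:3,:3]=R.as_matrix();T[:3,3]=s['tcp_pos']
cv2.imwrite('pics/w3.png',snapshot('wrist')[:,:,::-1])
for dx in (0,):
  c=rect((dx,0,0),.15,.05,0); z=-.009
  X=np.r_[c+[0,0,-(.05+z)+0],]
  print(proj('wrist',np.c_[c[:,0],c[:,1],np.full(4,-.05-.0095)],np.eye(4)))
goto([.5247,.2638,.11],1.5225,16,1)"
```

```text
[[401.88935595 125.50230071]
 [228.80627027 125.58327735]
 [257.3738407  501.53518449]
 [376.04305876 501.68980518]]
tcp [ 0.6327 -0.0441  0.1181] yaw -0.365 dyaw 1.888 t 8.18 gap 0.573 F [ 1.4 -0.4 -2.5]
[[-0.013, -0.016, 0, 0.002, -0.004, -0.118, 1], [-0.011, -0.017, 0.001, 0, 0, -0.118, 1], [-0.01, -0.018, 0, 0, 0, -0.118, 1], [-0.007, -0.019, 0.001, 0, 0, -0.118, 1], [-0.004, -0.02, 0.001, 0, 0, -0.118, 1], [-0.003, -0.02, 0, 0, 0, -0.118, 1], [0.0, -0.02, 0.001, 0, 0, -0.118, 1], [0.003, -0.021, 0, 0, 0, -0.118, 1]]
[[0.005, -0.019, 0.001, 0, 0, -0.118, 1], [0.007, -0.02, 0, 0, 0, -0.118, 1], [0.009, -0.018, 0.001, 0, 0, -0.118, 1], [0.012, -0.016, 0, 0, 0, -0.118, 1], [0.013, -0.016, 0.001, 0, 0, -0.118, 1], [0.015, -0.014, 0, 0, 0, -0.118, 1], [0.017, -0.011, 0.001, 0, 0, -0.118, 1], [0.018, -0.01, 0, 0, 0, -0.118, 1]]
```

View pics/w3.png

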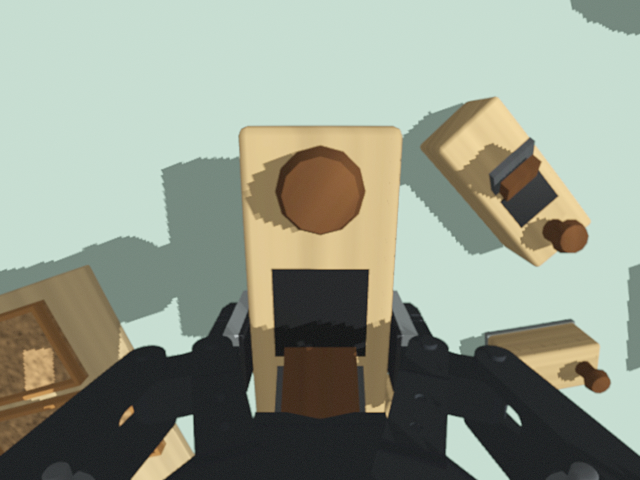

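Emit:
apply_moves(
  plan=[
    [-0.013,-0.016,0,0.002,-0.002,-0.118,1],
    [-0.011,-0.017,0.001,0,0,-0.118,1],
    [-0.01,-0.018,0,0,0,-0.118,1],
    [-0.007,-0.019,0.001,0,0,-0.118,1],
    [-0.004,-0.02,0.001,0,0,-0.118,1],
    [-0.003,-0.02,0,0,0,-0.118,1],
    [0.0,-0.02,0.001,0,0,-0.118,1],
    [0.003,-0.021,0,0,0,-0.118,1],
  ],
)

```text
t: 9.18
tcp_pos: [0.5767, 0.1109, 0.1111]
tool_rot: [0.958, 0.287, -0.001, -0.001]
force: [-0.2, 0.7, -2.9]
finger_gap: 0.575
gripper_force: 64.7
```

Emit:
apply_moves(
  plan=[
    [0.005,-0.019,0.001,0,0,-0.118,1],
    [0.007,-0.02,0,0,0,-0.118,1],
    [0.009,-0.018,0.001,0,0,-0.118,1],
    [0.012,-0.016,0,0,0,-0.118,1],
    [0.013,-0.016,0.001,0,0,-0.118,1],
    [0.015,-0.014,0,0,0,-0.118,1],
    [0.017,-0.011,0.001,0,0,-0.118,1],
    [0.018,-0.01,0,0,0,-0.118,1],
  ],
)

```text
t: 10.18
tcp_pos: [0.5234, 0.2646, 0.1072]
tool_rot: [0.723, 0.691, -0.001, -0.001]
force: [-0.2, 0.9, -4.1]
finger_gap: 0.575
gripper_force: 64.7
```

Emit:
apply_moves(
  plan=[
    [0,0,0,0,0,0,1],
    [0,0,0,0,0,0,1],
  ],
)

```text
t: 10.42
tcp_pos: [0.5242, 0.2638, 0.1076]
tool_rot: [0.724, 0.69, -0.001, -0.0]
force: [0.5, 0.1, -3.2]
finger_gap: 0.577
gripper_force: 64.7
```

```bash
python3 -c "
from h import *
goto([.5247,.2638,.05],1.5225,4,1)"
```

```text
tcp [0.5242 0.2638 0.1076] yaw 1.522 dyaw 0.001 t 10.43 gap 0.577 F [ 0.5  0.1 -3.2]
[[0.0, 0, 0.014, -0.002, 0, 0, 1], [0.0, 0, 0.015, 0, 0, 0, 1], [0.0, 0, 0.014, 0, 0, -0.001, 1], [0.0, 0.001, 0.015, 0, 0, 0, 1]]
```

Emit:
apply_moves(
  plan=[
    [0,0,0.015,0,0,0,1],
    [0,0,0.02,0,0,0,1],
    [0,0,0.02,0,0,0,1],
    [0,0,0.015,0,0,0,1],
    [0,0,0.01,0,0,0,1],
    [0,0,0.006,0,0,0,1],
    [0,0,0.003,0,0,0,1],
    [0,0,0,0,0,0,1],
  ],
)

```text
t: 11.42
tcp_pos: [0.5245, 0.2645, 0.0193]
tool_rot: [0.724, 0.69, 0.0, -0.0]
force: [0.8, -1.1, -3.5]
finger_gap: 0.573
gripper_force: 64.8
```

Emit:
apply_moves(
  plan=[
    [0,0,0.003,0,0,0,1],
    [0,0,0.002,0,0,0,1],
    [0,0,0.002,0,0,0,1],
    [0,0,0.002,0,0,0,1],
    [0,0,0,0,0,0,1],
  ],
)

```text
t: 12.05
tcp_pos: [0.5241, 0.2643, 0.0099]
tool_rot: [0.724, 0.69, -0.0, -0.001]
force: [-0.5, 0.3, -3.9]
finger_gap: 0.577
gripper_force: 64.8
```

Emit:
apply_moves(
  plan=[
    [0,0,0.001,0,0,0,1],
    [0,0,0.001,0,0,0,1],
    [0,0,0.001,0,0,0,1],
    [0,0,0,0,0,0,1],
  ],
)

```text
t: 12.55
tcp_pos: [0.5242, 0.2644, 0.007]
tool_rot: [0.724, 0.69, -0.0, -0.001]
force: [0.1, 0.8, -3.3]
finger_gap: 0.569
gripper_force: 64.8
```

Emit:
apply_moves(
  plan=[
    [0,0,0.001,0,0,0,1],
    [0,0,0.001,0,0,0,1],
    [0,0,0,0,0,0,1],
  ],
)

```text
t: 12.92
tcp_pos: [0.5244, 0.2643, 0.0059]
tool_rot: [0.724, 0.69, 0.0, -0.0]
force: [-1.4, -1.4, 4.0]
finger_gap: 0.577
gripper_force: 65.4
```

Emit:
apply_moves(
  plan=[
    [0,0,0,0,0,0,0],
    [0,0,0,0,0,0,-0.4],
    [0,0,0,0,0,0,-0.8],
    [0,0,0,0,0,0,-0.8],
    [0,0,-0.01,0,0,0,-0.8],
    [0,0,-0.02,0,0,0,-0.8],
    [0,0,-0.04,0,0,0,-1],
    [0,0,-0.05,0,0,0,-1],
  ],
)

```text
t: 13.92
tcp_pos: [0.5237, 0.2641, 0.126]
tool_rot: [0.724, 0.69, -0.001, -0.001]
force: [-0.1, 0.1, 0.0]
finger_gap: 0.998
gripper_force: 0.0
```

```bash
python3 -c "
from h import *
goto([.6176,-.1824,.14],3.556,16,-1)"
```

```text
tcp [0.5237 0.2641 0.126 ] yaw 1.523 dyaw 2.033 t 13.93 gap 0.998 F [-0.1  0.1  0. ]
[[-0.028, 0.007, -0.001, -0.003, 0, -0.127, -1], [-0.028, 0.004, -0.001, 0, 0, -0.127, -1], [-0.028, 0, -0.001, 0, 0, -0.127, -1], [-0.029, -0.004, -0.001, 0, 0, -0.127, -1], [-0.027, -0.007, 0, 0, 0, -0.127, -1], [-0.027, -0.01, -0.001, 0, 0, -0.127, -1], [-0.025, -0.014, -0.001, 0, 0, -0.128, -1], [-0.023, -0.017, -0.001, 0, 0, -0.127, -1]]
[[-0.02, -0.02, -0.001, 0, 0, -0.127, -1], [-0.018, -0.022, -0.001, 0, 0, -0.127, -1], [-0.015, -0.024, -0.001, 0, 0, -0.127, -1], [-0.012, -0.026, -0.001, 0, 0, -0.127, -1], [-0.009, -0.027, 0, 0, 0, -0.127, -1], [-0.005, -0.028, -0.001, 0, 0, -0.127, -1], [-0.001, -0.029, -0.001, 0, 0, -0.127, -1], [0.002, -0.028, -0.001, 0, 0, -0.127, -1]]
```

Emit:
apply_moves(
  plan=[
    [-0.028,0.007,-0.001,-0.002,0,-0.127,-1],
    [-0.028,0.004,-0.001,0,0,-0.127,-1],
    [-0.028,0,-0.001,0,0,-0.127,-1],
    [-0.029,-0.004,-0.001,0,0,-0.127,-1],
    [-0.027,-0.007,0,0,0,-0.127,-1],
    [-0.027,-0.01,-0.001,0,0,-0.127,-1],
    [-0.025,-0.014,-0.001,0,0,-0.128,-1],
    [-0.023,-0.017,-0.001,0,0,-0.127,-1],
  ],
)

```text
t: 14.92
tcp_pos: [0.5719, 0.04, 0.1327]
tool_rot: [0.294, 0.956, 0.001, 0.001]
force: [1.0, -0.3, 0.3]
finger_gap: 1.0
gripper_force: 0.0
```

Emit:
apply_moves(
  plan=[
    [-0.02,-0.02,-0.001,0,0,-0.127,-1],
    [-0.018,-0.022,-0.001,0,0,-0.127,-1],
    [-0.015,-0.024,-0.001,0,0,-0.127,-1],
    [-0.012,-0.026,-0.001,0,0,-0.127,-1],
    [-0.009,-0.027,0,0,0,-0.127,-1],
    [-0.005,-0.028,-0.001,0,0,-0.127,-1],
    [-0.001,-0.029,-0.001,0,0,-0.127,-1],
    [0.002,-0.028,-0.001,0,0,-0.127,-1],
  ],
)

```text
t: 15.92
tcp_pos: [0.6188, -0.1828, 0.1396]
tool_rot: [-0.208, 0.978, 0.0, 0.001]
force: [0.6, -0.1, -0.6]
finger_gap: 1.0
gripper_force: 0.0
```

Emit:
apply_moves(
  plan=[
    [0,0,0,0,0,0,-1],
    [0,0,0,0,0,0,-1],
  ],
)

```text
t: 16.18
tcp_pos: [0.6181, -0.1809, 0.139]
tool_rot: [-0.205, 0.979, 0.001, 0.0]
force: [-0.0, 0.8, -0.6]
finger_gap: 1.0
gripper_force: 0.0
```

Run:
```python
from h import *
import cv2
s,R,y=state(); T=np.eye(4);T[:3,:3]=R.as_matrix();T[:3,3]=s["tcp_pos"]
im=snapshot("wrist")[:,:,::-1].copy()
for p,L,W,z in [((.6176,-.1824,3.556),.115,.05,.05),((.4363,-.0376,2.456),.08,.04,.042)]:
    cv2.polylines(im,[proj("wrist",rect(p,L,W,z),T).round().astype(int)],True,(0,255,0),1)
cv2.imwrite("pics/w4.png",im)
cv2.imwrite("pics/top4.png",snapshot("top")[:,:,::-1])
goto([.6176,-.1824,.1],3.556,2,-1)
```

```text
tcp [ 0.6182 -0.1805  0.139 ] yaw -2.727 dyaw -0.0 t 16.27 gap 1.003 F [ 0.3  0.3 -0. ]
[[0.001, -0.001, 0.019, 0.001, 0.001, 0, -1], [0.0, -0.001, 0.02, 0, 0, 0, -1]]
```

View pics/w4.png

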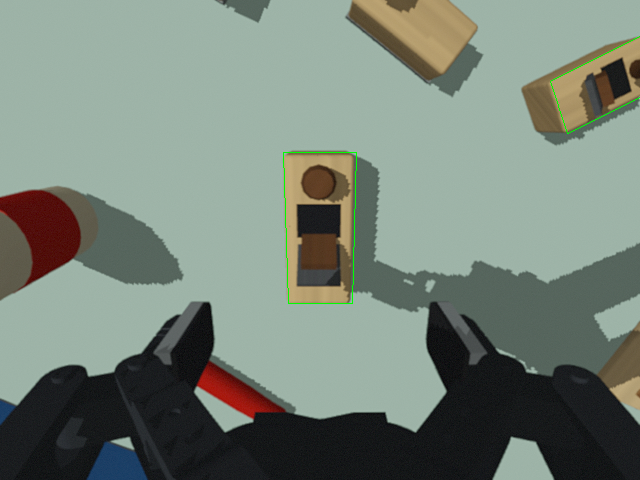

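View pics/top4.png

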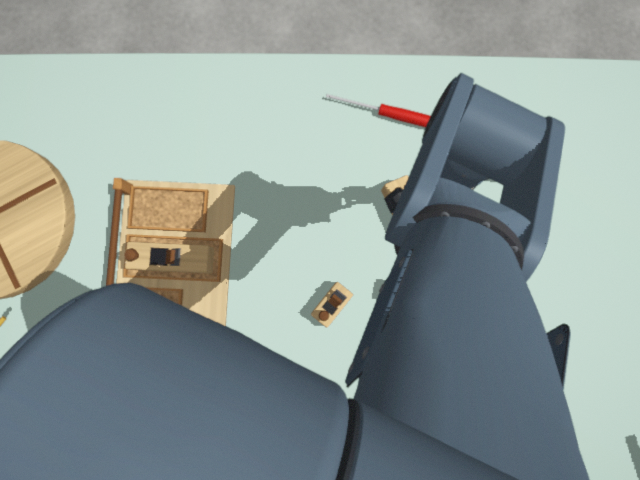

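Emit:
apply_moves(
  plan=[
    [0,-0.001,0.02,0,0,0,-1],
    [0,0,0.03,0,0,0,-1],
    [0,0,0.03,0,0,0,-1],
    [0,0,0.03,0,0,0,-1],
    [0,0,0.02,0,0,0,-1],
    [0,0,0.012,0,0,0,-1],
    [0,0,0.007,0,0,0,-1],
    [0,0,0,0,0,0,-1],
  ],
)

```text
t: 17.27
tcp_pos: [0.6194, -0.1826, -0.01]
tool_rot: [-0.206, 0.979, 0.0, 0.001]
force: [0.7, 0.2, 0.3]
finger_gap: 1.001
gripper_force: 0.0
```

Emit:
apply_moves(
  plan=[
    [0,0,0,0,0,0,0.2],
    [0,0,0,0,0,0,1],
    [0,0,0,0,0,0,1],
    [0,0,0,0,0,0,1],
    [0,0,0,0,0,0,1],
    [0,0,0,0,0,0,1],
  ],
)

```text
t: 18.02
tcp_pos: [0.6197, -0.1827, -0.009]
tool_rot: [-0.206, 0.979, -0.0, 0.001]
force: [-0.8, 0.2, 6.2]
finger_gap: 0.575
gripper_force: 65.3
```

Emit:
apply_moves(
  plan=[
    [0,0,-0.005,0,0,0,1],
    [0,0,-0.015,0,0,0,1],
    [0,0,-0.025,0,0,0,1],
    [0,0,-0.025,0,0,0,1],
    [0,0,-0.025,0,0,0,1],
    [0,0,-0.02,0,0,0,1],
    [0,0,-0.01,0,0,0,1],
  ],
)

```text
t: 18.9
tcp_pos: [0.6195, -0.183, 0.1165]
tool_rot: [-0.206, 0.979, -0.0, 0.001]
force: [-0.4, 0.0, -4.0]
finger_gap: 0.573
gripper_force: 64.4
```

```bash
python3 -c "
from h import *
goto([.6188,.2768,.11],1.5225,24,1)"
```

```text
tcp [ 0.6195 -0.183   0.1165] yaw -2.727 dyaw -2.033 t 18.9 gap 0.573 F [-0.4  0.  -4. ]
[[-0.008, 0.018, 0, -0.001, 0.003, 0.085, 1], [-0.006, 0.018, 0.001, 0, 0, 0.084, 1], [-0.005, 0.018, 0, 0, 0, 0.085, 1], [-0.003, 0.019, 0, 0, 0, 0.085, 1], [-0.001, 0.019, 0, -0.001, 0, 0.085, 1], [0.0, 0.019, 0.001, 0, 0, 0.084, 1], [0.002, 0.019, 0, 0, 0, 0.085, 1], [0.004, 0.019, 0, 0, 0, 0.085, 1]]
[[0.005, 0.019, 0, 0, 0, 0.084, 1], [0.006, 0.018, 0.001, 0, 0, 0.085, 1], [0.008, 0.017, 0, 0, -0.001, 0.085, 1], [0.01, 0.017, 0, 0, 0, 0.085, 1], [0.011, 0.016, 0.001, 0, 0, 0.084, 1], [0.012, 0.014, 0, 0, 0, 0.085, 1], [0.013, 0.014, 0, 0, 0, 0.085, 1], [0.015, 0.013, 0, 0, 0, 0.085, 1]]
[[0.015, 0.011, 0.001, 0, 0, 0.084, 1], [0.016, 0.01, 0, 0.001, 0, 0.085, 1], [0.018, 0.008, 0, 0, 0, 0.085, 1], [0.018, 0.007, 0, 0, 0, 0.084, 1], [0.018, 0.006, 0.001, 0, 0, 0.085, 1], [0.019, 0.004, 0, 0, 0, 0.085, 1], [0.019, 0.002, 0, 0, 0, 0.085, 1], [0.019, 0.001, 0, 0, 0, 0.084, 1]]
```

Emit:
apply_moves(
  plan=[
    [-0.008,0.018,0,-0.001,0.002,0.085,1],
    [-0.006,0.018,0.001,0,0,0.084,1],
    [-0.005,0.018,0,0,0,0.085,1],
    [-0.003,0.019,0,0,0,0.085,1],
    [-0.001,0.019,0,-0.001,0,0.085,1],
    [0.0,0.019,0.001,0,0,0.084,1],
    [0.002,0.019,0,0,0,0.085,1],
    [0.004,0.019,0,0,0,0.085,1],
  ],
)

```text
t: 19.9
tcp_pos: [0.6178, -0.0289, 0.1126]
tool_rot: [0.133, 0.991, 0.001, -0.001]
force: [0.2, 0.2, -4.1]
finger_gap: 0.574
gripper_force: 64.4
```

Emit:
apply_moves(
  plan=[
    [0.005,0.019,0,0,0,0.084,1],
    [0.006,0.018,0.001,0,0,0.085,1],
    [0.008,0.017,0,0,-0.001,0.085,1],
    [0.01,0.017,0,0,0,0.085,1],
    [0.011,0.016,0.001,0,0,0.084,1],
    [0.012,0.014,0,0,0,0.085,1],
    [0.013,0.014,0,0,0,0.085,1],
    [0.015,0.013,0,0,0,0.085,1],
  ],
)

```text
t: 20.9
tcp_pos: [0.618, 0.1249, 0.1109]
tool_rot: [0.455, 0.89, 0.0, -0.001]
force: [0.5, 0.7, -3.1]
finger_gap: 0.575
gripper_force: 64.4
```

Emit:
apply_moves(
  plan=[
    [0.015,0.011,0.001,0,0,0.084,1],
    [0.016,0.01,0,0.001,0,0.085,1],
    [0.018,0.008,0,0,0,0.085,1],
    [0.018,0.007,0,0,0,0.084,1],
    [0.018,0.006,0.001,0,0,0.085,1],
    [0.019,0.004,0,0,0,0.085,1],
    [0.019,0.002,0,0,0,0.085,1],
    [0.019,0.001,0,0,0,0.084,1],
  ],
)

```text
t: 21.9
tcp_pos: [0.618, 0.2776, 0.1088]
tool_rot: [0.725, 0.689, -0.001, -0.001]
force: [0.6, -0.5, -3.2]
finger_gap: 0.573
gripper_force: 64.4
```

Emit:
apply_moves(
  plan=[
    [0,0,0,0,0,0,1],
    [0,0,0,0,0,0,1],
  ],
)

```text
t: 22.15
tcp_pos: [0.6182, 0.2765, 0.109]
tool_rot: [0.723, 0.69, -0.001, -0.001]
force: [-0.2, -0.3, -3.4]
finger_gap: 0.574
gripper_force: 64.4
```

```bash
python3 -c "
from h import *
goto([.6188,.2768,.02],1.5225,1,1)"
```

```text
tcp [0.6182 0.2765 0.109 ] yaw 1.524 dyaw -0.002 t 22.15 gap 0.574 F [-0.2 -0.3 -3.4]
[[0.0, 0.001, 0.089, -0.002, 0, 0.002, 1]]
```

Emit:
apply_moves(
  plan=[
    [0,0,0.015,0,0,0,1],
    [0,0,0.022,0,0,0,1],
    [0,0,0.022,0,0,0,1],
    [0,0,0.018,0,0,0,1],
    [0,0,0.011,0,0,0,1],
    [0,0,0.006,0,0,0,1],
    [0,0,0.004,0,0,0,1],
    [0,0,0.002,0,0,0,1],
  ],
)

```text
t: 23.15
tcp_pos: [0.619, 0.2775, 0.0098]
tool_rot: [0.724, 0.69, 0.0, -0.0]
force: [-0.6, -0.5, -3.1]
finger_gap: 0.579
gripper_force: 64.4
```

Emit:
apply_moves(
  plan=[
    [0,0,0.001,0,0,0,1],
    [0,0,0.001,0,0,0,1],
    [0,0,0.001,0,0,0,1],
    [0,0,0,0,0,0,1],
  ],
)

```text
t: 23.65
tcp_pos: [0.6186, 0.2774, 0.0065]
tool_rot: [0.724, 0.69, -0.0, -0.001]
force: [-0.4, -0.3, -3.6]
finger_gap: 0.573
gripper_force: 64.4
```

Emit:
apply_moves(
  plan=[
    [0,0,0.001,0,0,0,1],
    [0,0,0.001,0,0,0,1],
    [0,0,0,0,0,0,1],
  ],
)

```text
t: 24.02
tcp_pos: [0.6187, 0.2775, 0.0051]
tool_rot: [0.724, 0.69, 0.0, -0.001]
force: [-1.3, -0.7, 0.9]
finger_gap: 0.576
gripper_force: 64.9
```

Emit:
apply_moves(
  plan=[
    [0,0,0,0,0,0,0],
    [0,0,0,0,0,0,-0.4],
    [0,0,0,0,0,0,-0.7],
    [0,0,0,0,0,0,-0.7],
    [0,0,-0.01,0,0,0,-0.7],
    [0,0,-0.02,0,0,0,-0.7],
    [0,0,-0.05,0,0,0,-0.7],
    [0,0,-0.06,0,0,0,-1],
  ],
)

```text
t: 25.02
tcp_pos: [0.6183, 0.2771, 0.1463]
tool_rot: [0.724, 0.69, -0.001, -0.001]
force: [0.2, -0.4, 0.0]
finger_gap: 0.998
gripper_force: 0.0
```

```bash
python3 -c "
from h import *
goto([.4363,-.0376,.14],2.456,16,-1)"
```

```text
tcp [0.6183 0.2771 0.1463] yaw 1.523 dyaw 0.933 t 25.02 gap 0.998 F [ 0.2 -0.4  0. ]
[[-0.02, -0.01, 0, -0.002, -0.001, -0.058, -1], [-0.02, -0.012, 0.001, 0, 0, -0.059, -1], [-0.019, -0.013, 0, 0, 0, -0.058, -1], [-0.018, -0.013, 0.001, 0, 0, -0.058, -1], [-0.017, -0.015, 0, 0, 0, -0.059, -1], [-0.016, -0.016, 0, 0, 0, -0.058, -1], [-0.016, -0.017, 0.001, 0, 0, -0.058, -1], [-0.014, -0.017, 0, 0, 0, -0.059, -1]]
[[-0.013, -0.019, 0.001, 0, 0, -0.058, -1], [-0.013, -0.019, 0, 0, 0, -0.058, -1], [-0.011, -0.02, 0, 0, 0, -0.059, -1], [-0.01, -0.02, 0.001, 0, 0, -0.058, -1], [-0.008, -0.021, 0, 0, 0, -0.058, -1], [-0.008, -0.021, 0.001, 0, 0, -0.059, -1], [-0.006, -0.022, 0, 0, 0, -0.058, -1], [-0.005, -0.022, 0, 0, 0, -0.058, -1]]
```

Emit:
apply_moves(
  plan=[
    [-0.02,-0.01,0,-0.002,-0.001,-0.058,-1],
    [-0.02,-0.012,0.001,0,0,-0.059,-1],
    [-0.019,-0.013,0,0,0,-0.058,-1],
    [-0.018,-0.013,0.001,0,0,-0.058,-1],
    [-0.017,-0.015,0,0,0,-0.059,-1],
    [-0.016,-0.016,0,0,0,-0.058,-1],
    [-0.016,-0.017,0.001,0,0,-0.058,-1],
    [-0.014,-0.017,0,0,0,-0.059,-1],
  ],
)

```text
t: 26.02
tcp_pos: [0.5282, 0.1194, 0.1431]
tool_rot: [0.544, 0.839, 0.001, 0.001]
force: [-0.8, -1.2, 0.4]
finger_gap: 0.997
gripper_force: 0.0
```

Emit:
apply_moves(
  plan=[
    [-0.013,-0.019,0.001,0,0,-0.058,-1],
    [-0.013,-0.019,0,0,0,-0.058,-1],
    [-0.011,-0.02,0,0,0,-0.059,-1],
    [-0.01,-0.02,0.001,0,0,-0.058,-1],
    [-0.008,-0.021,0,0,0,-0.058,-1],
    [-0.008,-0.021,0.001,0,0,-0.059,-1],
    [-0.006,-0.022,0,0,0,-0.058,-1],
    [-0.005,-0.022,0,0,0,-0.058,-1],
  ],
)

```text
t: 27.02
tcp_pos: [0.4375, -0.0379, 0.1399]
tool_rot: [0.335, 0.942, 0.0, 0.002]
force: [0.3, 0.2, 0.1]
finger_gap: 0.997
gripper_force: 0.0
```

Emit:
apply_moves(
  plan=[
    [0,0,0,0,0,0,-1],
    [0,0,0,0,0,0,-1],
  ],
)

```text
t: 27.28
tcp_pos: [0.4379, -0.037, 0.1393]
tool_rot: [0.337, 0.942, 0.0, 0.002]
force: [-0.0, 0.8, 0.3]
finger_gap: 0.999
gripper_force: 0.0
```

Run:
```python
from h import *
import cv2
s,R,y=state(); T=np.eye(4);T[:3,:3]=R.as_matrix();T[:3,3]=s["tcp_pos"]
im=snapshot("wrist")[:,:,::-1].copy()
cv2.polylines(im,[proj("wrist",rect((.4363,-.0376,2.456),.08,.04,.042),T).round().astype(int)],True,(0,255,0),1)
cv2.imwrite("pics/w5.png",im)
goto([.4363,-.0376,.1],2.456,2,-1)
```

```text
tcp [ 0.4379 -0.0368  0.1391] yaw 2.456 dyaw 0.0 t 27.32 gap 1.004 F [-0.5 -0.2 -0.6]
[[0.0, -0.001, 0.02, 0.001, 0.002, 0, -1], [0.001, -0.001, 0.019, 0, 0, 0, -1]]
```

View pics/w5.png

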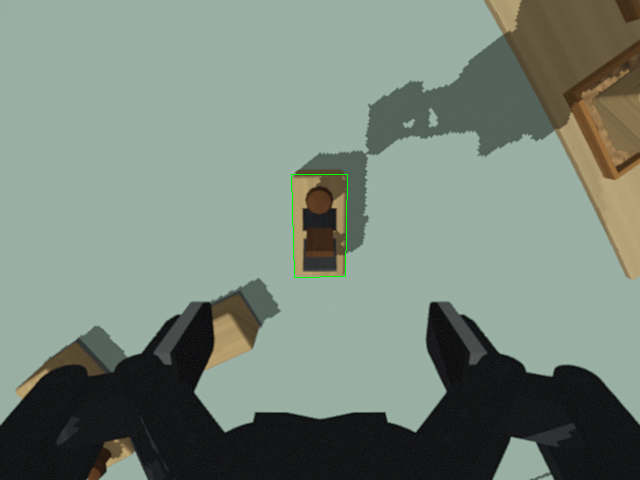

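Emit:
apply_moves(
  plan=[
    [0,-0.001,0.02,0,0,0,-1],
    [0,0,0.03,0,0,0,-1],
    [0,0,0.03,0,0,0,-1],
    [0,0,0.03,0,0,0,-1],
    [0,0,0.02,0,0,0,-1],
    [0,0,0.013,0,0,0,-1],
    [0,0,0.008,0,0,0,-1],
    [0,0,0,0,0,0,-1],
  ],
)

```text
t: 28.32
tcp_pos: [0.4367, -0.0377, -0.0128]
tool_rot: [0.336, 0.942, 0.0, 0.0]
force: [0.7, -0.5, 0.6]
finger_gap: 0.997
gripper_force: 0.0
```

Emit:
apply_moves(
  plan=[
    [0,0,0,0,0,0,0.2],
    [0,0,0,0,0,0,1],
    [0,0,0,0,0,0,1],
    [0,0,0,0,0,0,1],
    [0,0,0,0,0,0,1],
    [0,0,0,0,0,0,1],
  ],
)

```text
t: 29.08
tcp_pos: [0.437, -0.038, -0.0119]
tool_rot: [0.336, 0.942, 0.0, 0.001]
force: [-0.6, 0.7, 5.4]
finger_gap: 0.457
gripper_force: 61.3
```

Emit:
apply_moves(
  plan=[
    [0,0,-0.005,0,0,0,1],
    [0,0,-0.015,0,0,0,1],
    [0,0,-0.025,0,0,0,1],
    [0,0,-0.025,0,0,0,1],
    [0,0,-0.025,0,0,0,1],
    [0,0,-0.02,0,0,0,1],
    [0,0,-0.01,0,0,0,1],
  ],
)

```text
t: 29.95
tcp_pos: [0.4365, -0.0378, 0.1135]
tool_rot: [0.336, 0.942, 0.0, 0.001]
force: [0.2, 0.9, -1.5]
finger_gap: 0.46
gripper_force: 60.5
```

```bash
python3 -c "
from h import *
goto([.4328,.3032,.11],1.5225,16,1)"
```

```text
tcp [ 0.4365 -0.0378  0.1135] yaw 2.456 dyaw -0.933 t 29.95 gap 0.46 F [ 0.2  0.9 -1.5]
[[0.014, 0.016, 0, 0.001, 0.002, 0.058, 1], [0.014, 0.016, 0, 0, 0, 0.059, 1], [0.016, 0.015, 0.001, 0, 0, 0.058, 1], [0.016, 0.013, 0, 0, 0, 0.058, 1], [0.017, 0.013, 0, 0, 0, 0.059, 1], [0.018, 0.012, 0, 0, 0, 0.058, 1], [0.018, 0.01, 0.001, 0, 0, 0.058, 1], [0.019, 0.01, 0, 0, 0, 0.059, 1]]
[[0.02, 0.008, 0, 0, 0, 0.058, 1], [0.02, 0.008, 0, 0, 0, 0.058, 1], [0.02, 0.006, 0, 0, 0, 0.059, 1], [0.021, 0.005, 0.001, 0, 0, 0.058, 1], [0.021, 0.003, 0, 0, 0, 0.058, 1], [0.021, 0.003, 0, 0, 0, 0.059, 1], [0.022, 0.001, 0, 0, 0, 0.058, 1], [0.021, 0, 0, 0, 0, 0.058, 1]]
```

Emit:
apply_moves(
  plan=[
    [0.014,0.016,0,0.001,0.002,0.058,1],
    [0.014,0.016,0,0,0,0.059,1],
    [0.016,0.015,0.001,0,0,0.058,1],
    [0.016,0.013,0,0,0,0.058,1],
    [0.017,0.013,0,0,0,0.059,1],
    [0.018,0.012,0,0,0,0.058,1],
    [0.018,0.01,0.001,0,0,0.058,1],
    [0.019,0.01,0,0,0,0.059,1],
  ],
)

```text
t: 30.95
tcp_pos: [0.4341, 0.1329, 0.1099]
tool_rot: [0.546, 0.838, -0.001, -0.001]
force: [0.4, -0.5, -2.2]
finger_gap: 0.46
gripper_force: 60.6
```

Emit:
apply_moves(
  plan=[
    [0.02,0.008,0,0,0,0.058,1],
    [0.02,0.008,0,0,0,0.058,1],
    [0.02,0.006,0,0,0,0.059,1],
    [0.021,0.005,0.001,0,0,0.058,1],
    [0.021,0.003,0,0,0,0.058,1],
    [0.021,0.003,0,0,0,0.059,1],
    [0.022,0.001,0,0,0,0.058,1],
    [0.021,0,0,0,0,0.058,1],
  ],
)

```text
t: 31.95
tcp_pos: [0.432, 0.3036, 0.1089]
tool_rot: [0.725, 0.689, -0.001, -0.001]
force: [-0.2, -0.4, -1.8]
finger_gap: 0.461
gripper_force: 60.5
```

Emit:
apply_moves(
  plan=[
    [0,0,0,0,0,0,1],
    [0,0,0,0,0,0,1],
  ],
)

```text
t: 32.2
tcp_pos: [0.432, 0.3026, 0.109]
tool_rot: [0.724, 0.69, -0.001, -0.001]
force: [0.2, -0.2, -2.3]
finger_gap: 0.455
gripper_force: 60.5
```

```bash
python3 -c "
from h import *
goto([.4328,.3032,.02],1.5225,1,1)"
```

```text
tcp [0.432  0.3026 0.109 ] yaw 1.524 dyaw -0.001 t 32.2 gap 0.455 F [ 0.2 -0.2 -2.3]
[[0.001, 0.001, 0.089, -0.003, 0.001, 0.001, 1]]
```

Emit:
apply_moves(
  plan=[
    [0,0.001,0.015,0,0,0,1],
    [0,0,0.022,0,0,0,1],
    [0,0,0.022,0,0,0,1],
    [0,0,0.018,0,0,0,1],
    [0,0,0.012,0,0,0,1],
    [0,0,0.006,0,0,0,1],
    [0,0,0.004,0,0,0,1],
    [0,0,0.002,0,0,0,1],
  ],
)

```text
t: 33.2
tcp_pos: [0.434, 0.3033, 0.0087]
tool_rot: [0.724, 0.69, 0.0, -0.0]
force: [-0.5, -0.5, -1.6]
finger_gap: 0.46
gripper_force: 60.5
```

Emit:
apply_moves(
  plan=[
    [0,0,0.001,0,0,0,1],
    [0,0,0.001,0,0,0,1],
    [0,0,0.001,0,0,0,1],
    [0,0,0,0,0,0,1],
  ],
)

```text
t: 33.7
tcp_pos: [0.4336, 0.3033, 0.0055]
tool_rot: [0.724, 0.69, -0.0, -0.001]
force: [0.5, -0.3, -2.1]
finger_gap: 0.455
gripper_force: 60.5
```

Emit:
apply_moves(
  plan=[
    [0,0,0.001,0,0,0,1],
    [0,0,0.001,0,0,0,1],
    [0,0,0,0,0,0,1],
  ],
)

```text
t: 34.08
tcp_pos: [0.4336, 0.3032, 0.0034]
tool_rot: [0.724, 0.69, -0.0, -0.001]
force: [-1.1, 0.3, -0.6]
finger_gap: 0.457
gripper_force: 60.5
```

Emit:
apply_moves(
  plan=[
    [0,0,0.001,0,0,0,1],
    [0,0,0,0,0,0,1],
  ],
)

```text
t: 34.33
tcp_pos: [0.4336, 0.3032, 0.0024]
tool_rot: [0.724, 0.69, -0.0, -0.001]
force: [-0.1, -0.1, -0.7]
finger_gap: 0.452
gripper_force: 60.5
```

Emit:
apply_moves(
  plan=[
    [0,0,0.001,0,0,0,1],
    [0,0,0,0,0,0,1],
  ],
)

```text
t: 34.58
tcp_pos: [0.4337, 0.3033, 0.0022]
tool_rot: [0.724, 0.69, -0.0, -0.0]
force: [-1.6, -0.7, 5.4]
finger_gap: 0.462
gripper_force: 61.1
```

Emit:
apply_moves(
  plan=[
    [0,0,0,0,0,0,0],
    [0,0,0,0,0,0,-0.3],
    [0,0,0,0,0,0,-0.6],
    [0,0,0,0,0,0,-0.6],
    [0,0,-0.01,0,0,0,-0.6],
    [0,0,-0.02,0,0,0,-0.6],
    [0,0,-0.05,0,0,0,-0.6],
    [0,0,-0.06,0,0,0,-0.6],
  ],
)

```text
t: 35.58
tcp_pos: [0.433, 0.3028, 0.1426]
tool_rot: [0.724, 0.69, -0.001, -0.001]
force: [0.5, 0.6, 0.3]
finger_gap: 0.797
gripper_force: 0.0
```

Emit:
apply_moves(
  plan=[
    [-0.03,0,-0.03,0,0,0,-0.6],
    [-0.05,0,-0.01,0,0,0,-0.6],
    [-0.06,0,0,0,0,0,-0.6],
    [-0.06,0,0,0,0,0,-0.6],
    [-0.06,0,0,0,0,0,-0.6],
    [-0.05,0,0,0,0,0,-0.6],
    [-0.03,0,0,0,0,0,-0.6],
    [0,0,0,0,0,0,-0.6],
  ],
)

```text
t: 36.58
tcp_pos: [0.4178, -0.0382, 0.182]
tool_rot: [0.725, 0.688, -0.0, 0.0]
force: [-0.6, -0.8, -0.5]
finger_gap: 0.799
gripper_force: 0.0
```

Run:
```python
from h import *
import cv2
a=snapshot("top")[:,:,::-1]; b=snapshot("side")[:,:,::-1]
a=cv2.resize(a[165:350,90:270],None,fx=2.2,fy=2.2,interpolation=3); b=cv2.resize(b[100:405,190:430],None,fx=1.6,fy=1.6)
h=max(a.shape[0],b.shape[0]); o=np.zeros((h,a.shape[1]+b.shape[1],3),np.uint8); o[:a.shape[0],:a.shape[1]]=a; o[:b.shape[0],a.shape[1]:]=b
cv2.imwrite("pics/fin.png",o); print(o.shape,sense()["t"])
```

```text
(488, 780, 3) 36.675
```

View pics/fin.png

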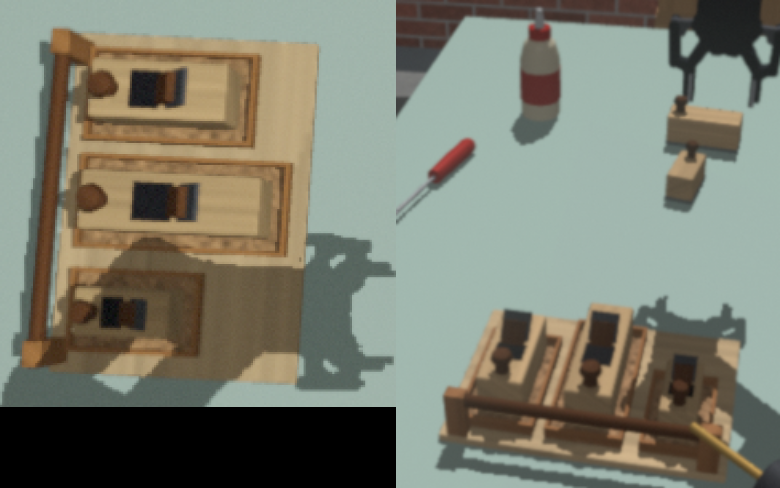

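The picture shows all three planes flat inside their own bays, knobs towards the rail (at about x = 75–105 in the left crop). The sanders and the glue are where they were.

```bash
python3 -c "
from station import *
print(sign_off())"
```

```text
the job is handed in; nothing more can be done
None
```

All three planes are in the bays made to their lengths, flat on their soles with knobs towards the hand-grip, the sanding blocks and glue bottle were left alone, and the job was handed in at about 37 s; my first grasp of the long plane closed on its top, with about 12 N measured at the end, and I regrasped lower.

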